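Clear and cover the inspection plate in the bearing store

ROBOT

A 6-joint arm with a two-finger parallel gripper is mounted at the origin on the work surface. World frame = base frame: x ahead of the robot, y to its left, z up, the work surface at z = 0. Lengths are in m, angles in rad, forces in N, time in s.
With the tool pointing down it reaches from about 0.35 to 0.975 m from the base axis. Payload 4.9 kg.
Tool frame: the origin (TCP) lies at the very end of the fingers, on their centre line; the grasp point (between the pads) lies ctrl.grasp_offset behind it (ctrl.grasp_offset is the distance from the TCP to the grasp point, in m); x points along the fingers, z is the direction in which the jaws open and shut, and the axes are right-handed (so a half turn about x gives the same grasp; the last joint's range is limited). The gripper opens to 85 mm and grips with 20 to 120 N. Pads are 22 mm wide; open, the fingers measure 114 mm over their backs; the gripper's body (76 mm by 85 mm) begins 54 mm behind the grasp point. The pads swing forward as they close: fully open they stand 13 mm farther back than shut.
Start: joints at [-1.303, 0.053, 1.613, -0, 1.476, -0.119], TCP at [0.236, -0.579, 0.231] pointing down, gripper open.
Joint ranges: [-3.01, 3.01], [-1.01, 2.22], [0.06, 2.58], [-1.02, 4.17], [0.09, 2.62], [-3.14, 3.14]. Speed limits (rad/s): [2.57, 2.57, 3.14, 3.14, 3.14, 3.14].

INTERFACE

Orientations are given as a unit quaternion [w, x, y, z].
In Python, from station import ctrl gives the robot as it stands.
- The arm moves only by the shell command python3 -m inch 'ROWS' [OPENING]. ROWS is a JSON object of lists of equal length, an entry for each row: "slide": the shift along the tool's x, y, z in mm, a list of three; "rotation": the turn, a rotation vector about the tool's x, y, z in rad, a list of three. A call has 1 to 12 rows; each row is the pose to reach, as a shift and turn from the pose commanded when the call began, along the tool's axes at that moment; what a row does not reach only later rows make up. A row lasts 1/12 s, in which the tool goes at most 41.7 mm and 7.16 degrees, less where a joint would pass 70% of its speed; a pose out of reach is approached as far as the arm can. A call with a gripper value outside its range is refused whole. OPENING is the finger opening in mm, from 0 to 85.4, set as the call begins (- or left out, the last holds). The fingers move at their own pace and stop on an object; the grip force is fixed at half the most. Time passes only in rows, so rows that repeat a pose let the fingers close. It gives the time, the measured TCP pose, the force and the opening at its end, in the units of the state.
- ctrl.get_obs(): the state, without advancing time (a new reading comes with each control period).
- ctrl.read_camera(name): name is "scene" or "top" or "wrist"; returns a dict with "frame" (400x640x3 uint8, red, green, blue), "K" (3x3 intrinsics, pixels), "rvec" (rotation vector, rad) and "tvec" (3), from world to camera coordinates, as OpenCV has them. Camera axes: x right, y down, z forward; pixel columns grow to the right and rows downward; lengths in m; the calibration is good to about 2 mm. A picture is of the moment at which its call begins. There is no depth.
- ctrl.finish_job(): hands the job in, once; it reports no verdict.
The state is a dict: "time": time; "q": joint angles; "dq": joint speeds; "effort": joint torques, N m; "position": TCP position; "tool_rot": TCP orientation; "wrist_force": force on the tool from outside, world axes, zero at the start; "torque": the same for the moment, N m; "gripper_width": finger opening in m.
Only numpy, scipy, OpenCV 4.12 (cv2) and the standard library are available. Lean on these libraries where they do the work, as an engineer would, in place of code of your own. Each camera call takes 0.05 s, during which the arm holds its last target. There are 200 camera calls.

TASK

The inspection is over, so put the granite plate to bed: lay the bearing in the empty blue bin, then take the scraper from its rest and sweep every steel fragment off the plate into the blue tray tucked under its edge, put the scraper back down in its rest, and last lower the hinged cover by its handle until it is shut, without letting it fall. Set the bearing down rather than dropping it, touch the sharp fragments only with the scraper and never with the fingers, and leave everything else on the bench where it is.

Things in the scene. Friction and masses are not known exactly. Their poses are not given: they have to be found in the camera images.
- plate: Fixed dark granite inspection plate on a grey stand, surface 240 (x) x 220 (y), flat top 100 above the bench, stone 35 thick. Origin on the bench under its centre, z up. The hinge of its cover runs along its -y edge; the blue tray is tucked under its +y edge, so fragments are swept along +y. Position and yaw vary
- cover (a joint): Hinge of the grey steel dust cover, rad: 0 = shut flat over the plate, grows as it opens, stop at 1.45. Starts at 1.25 to 1.4, leaning over the plate: within 70 of the plate's hinge edge only a gripper tilted 25 to 45 degrees towards the plate's +y has room. Friction (0.35 N m) holds it open above about 1.0 rad; below that it falls shut if let go. Cover 0.5 kg
- cover_hinge (a point): point on the cover's hinge axis, mid length: 118 from the plate's centre towards its -y, 122 above the bench. Axes turn with the cover: x along the hinge (the plate's x), y from hinge to free edge, z out of its outer face. Cover 246 (x) x 230 (y), 4 thick, with an 18 deep lip on the inner side of its three free edges
- cover_handle (a point): middle of the cover's bar handle on its outer face: round steel bar 12 thick, 110 long, parallel to the hinge, on a leg at each end; bar centre 212 from the hinge axis along the cover and 40 off its outer face (34 clear under the bar); the cover goes on 18 past it. With the cover open it is on the side away from the plate. Axes as cover_hinge
- bearing: sealed ball bearing, steel with black seals, lying flat on the plate: 52 outside diameter, 25 bore, 15 high, 0.13 kg or so; origin at the centre of its underside; no fragment starts within 65 of its centre
- chip0: sharp bright steel fragment of a broken bearing, about 15 x 15 x 9 high, 10 g or so; origin at the middle of its underside. Starts lying on the plate, in the plate's axes within x +-90, y -65 to +10
- chip1: sharp bright steel fragment of a broken bearing, about 15 x 15 x 9 high, 10 g or so; origin at the middle of its underside. Starts lying on the plate, in the plate's axes within x +-90, y -65 to +10
- chip2: sharp bright steel fragment of a broken bearing, about 15 x 15 x 9 high, 10 g or so; origin at the middle of its underside. Starts lying on the plate, in the plate's axes within x +-90, y -65 to +10
- chip3: sharp bright steel fragment of a broken bearing, about 15 x 15 x 9 high, 10 g or so; origin at the middle of its underside. Starts lying on the plate, in the plate's axes within x +-90, y -65 to +10
- chip4: sharp bright steel fragment of a broken bearing, about 15 x 15 x 9 high, 10 g or so; origin at the middle of its underside. Starts lying on the plate, in the plate's axes within x +-90, y -65 to +10
- tray: Fixed blue open plastic tray for scrap, 240 (x) x 110 (y) x 55 high outside, walls and floor 4 thick, standing on the bench along the plate's +y side with its inner 25 under the plate's overhanging edge; same yaw as the plate. Origin centre of its underside: 140 from the plate's centre along the plate's +y
- bin: Fixed empty blue stores bin with a white card on its front, 130 (x) x 160 (y) x 55 high outside, walls and floor 4 thick; origin centre of its underside. It and the scraper's rest swap places from run to run
- rest: Fixed shallow steel rest for the scraper: 120 (x) x 46 (y), floor 3 thick, lip 3 wide and 9 high all round, inside 114 x 40; origin centre of its underside
- scraper: Hand scraper: metal block, rubber sole, 100 (x) x 28 (y) x 20 high; black handle, a flat-sided bar 24 wide (x) x 18 thick x 85 long, rises mid-top leaning 0.6 rad towards its own +y. 0.2 kg or so. Origin centre of its underside, z up. Starts level in the rest, axes along the rest's, underside 3 above the bench. Swept +y face first, its handle leans away from the cover
- scraper_grip (a point): grip point in the middle of the scraper's handle: 28 towards +y and 59 above the origin of the scraper, same axes
- carton: brown card box 90 x 90 x 40; a bystander, not to be moved; origin at the centre of its underside
- big_race: plain steel ring 100 outside diameter, 24 high, lying flat; a bystander, not to be moved; origin at the centre of its underside
- oil: grey bottle 60 diameter, 170 high; a bystander, not to be moved; origin at the centre of its underside
- tape: roll of brown tape 90 diameter, 48 high, lying flat; a bystander, not to be moved; origin at the centre of its underside
- caliper: digital caliper 200 long lying flat; a bystander, not to be moved; origin at the centre of its underside
- scanner: grey hand scanner lying on its side, some 100 x 120 x 34; a bystander, not to be moved; origin at the centre of its underside
- wrench: steel spanner 180 long; a bystander, not to be moved; origin at the centre of its length at its underside
Not all that is in view belongs to the job. Leave any pink or turquoise look-alike of the scraper alone.

How it is judged:
By the outcome, as a careful person would: the job done as asked, in the order asked, and still so for the second after the job is handed in, with the robot touching nothing.
It also fails if it takes over 72 s, if anything falls off the work surface, if the arm or the gripper's body presses on something with over 40 N, if the wrist force passes 120 N, or if a joint passes its speed limit or range.

## Working session

There is one attempt and no reset: what is moved stays moved. The work goes in short steps, Python scripts to look and compute and a shell command to move; the robot and the scene stay as the last step left them, time stands still between calls to the robot, and variables do not carry over. Pictures are saved under pics/ and viewed, about 8 in all and at most 12, crops included, and the job is handed in when it is done.

```bash
ls; mkdir -p pics; cat > h.py <<'E'
import numpy as np, cv2, json
from station import ctrl
from scipy.spatial.transform import Rotation as R
def snap(n,f):
    c=ctrl.read_camera(n); cv2.imwrite('pics/'+f+'.png',c['frame'][:,:,::-1])
    np.savez('pics/'+f+'.npz',K=c['K'],r=c['rvec'],t=c['tvec']); return c
def cam(f):
    d=np.load('pics/'+f+'.npz'); return d['K'],cv2.Rodrigues(d['r'])[0],d['t'].ravel()
def pt(f,u,v,z):
    K,r,t=cam(f); d=r.T@np.linalg.solve(K,[u,v,1.]); c=-r.T@t
    return c+d*(z-c[2])/d[2]
def proj(f,p):
    K,r,t=cam(f); q=K@(r@np.asarray(p,float)+t); return q[:2]/q[2]
def crop(f,u0,v0,u1,v1,s):
    i=cv2.imread('pics/'+f+'.png')[v0:v1,u0:u1]; cv2.imwrite('pics/'+f+'_c%d_%d.png'%(u0,v0),cv2.resize(i,None,fx=s,fy=s,interpolation=cv2.INTER_CUBIC))
def pose():
    o=ctrl.get_obs(); q=o['tool_rot']; return np.array(o['position']),R.from_quat([q[1],q[2],q[3],q[0]])
def rel(p,rot):
    "slide mm and rotvec from the current measured pose to p, rot"
    p0,r0=pose(); print('slide',np.round(1000*r0.inv().apply(np.asarray(p)-p0),1),'rot',np.round((r0.inv()*rot).as_rotvec(),4))
def mk(x,z):
    x=np.array(x,float);x/=np.linalg.norm(x);z=np.array(z,float);z-=x*(x@z);z/=np.linalg.norm(z)
    return R.from_matrix(np.c_[x,np.cross(z,x),z])
E
python3 - <<'E'
from h import *
print(ctrl.grasp_offset, ctrl.get_obs())
print(pose()[1].as_matrix().round(3))
a=snap('top','t0');b=snap('scene','s0')
for f in('t0','s0'):
    K,r,t=cam(f);print(f,K.round(1).tolist(),(-r.T@t).round(3),r.round(2).tolist())
E
```

```text
pics
0.0187 {'time': 0.0, 'q': array([-1.30300259e+00,  5.33810854e-02,  1.61431164e+00, -6.07194284e-06,
        1.47595963e+00, -1.19017204e-01]), 'dq': array([ 2.05562073e-03, -2.27575794e-04, -1.49127817e-03, -1.17556836e-04,
        1.33073064e-03,  4.30523054e-05]), 'effort': array([-1.41855417e-04, -3.93679225e+01, -3.70176709e+01, -2.23039278e-04,
        6.91436377e-03,  4.92748967e-06]), 'position': array([ 0.23559673, -0.57822554,  0.23003744]), 'tool_rot': array([ 0.58622532,  0.39504994,  0.58733165, -0.39410271]), 'wrist_force': array([0.27124572, 0.95540611, 1.02114224]), 'torque': array([0.00746379, 0.01443877, 0.03956879]), 'gripper_width': 0.08554271223614335}
[[-0.001  0.926  0.377]
 [ 0.002  0.377 -0.926]
 [-1.     0.    -0.002]]
t0 [[435.7, 0.0, 323.4], [0.0, 435.7, 196.7], [0.0, 0.0, 1.0]] [0.406 0.072 1.433] [[-0.01, -1.0, 0.0], [-1.0, 0.01, -0.1], [0.1, -0.0, -1.0]]
s0 [[361.8, 0.0, 322.4], [0.0, 361.8, 202.2], [0.0, 0.0, 1.0]] [ 1.112 -0.015  1.002] [[0.21, 0.98, -0.01], [0.82, -0.18, -0.55], [-0.54, 0.1, -0.84]]
```

View pics/t0.png

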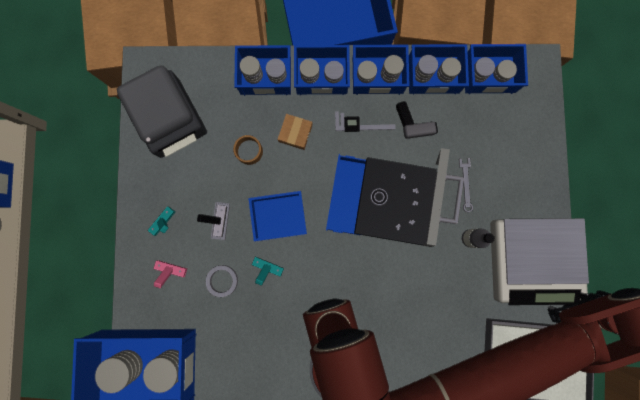

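View pics/s0.png

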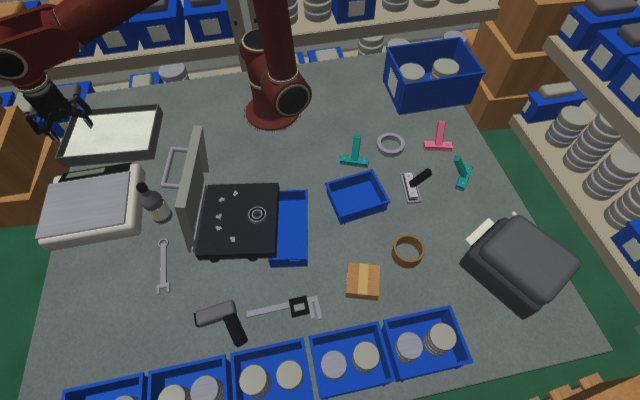

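The top view shows the plate at about (398,200) with +y to image left, the tray at (347,195) and the bin at (278,216). The scraper in its rest is at (217,220), the bearing at (379,197), and the cover stands on the right with its handle at (460,200). I'll enlarge the plate.

```bash
python3 - <<'E'
from h import *
crop('t0',325,140,475,255,5.3)
crop('t0',180,180,320,260,5.7)
E
```

```text
(no output)
```

View pics/t0_c325_140.png

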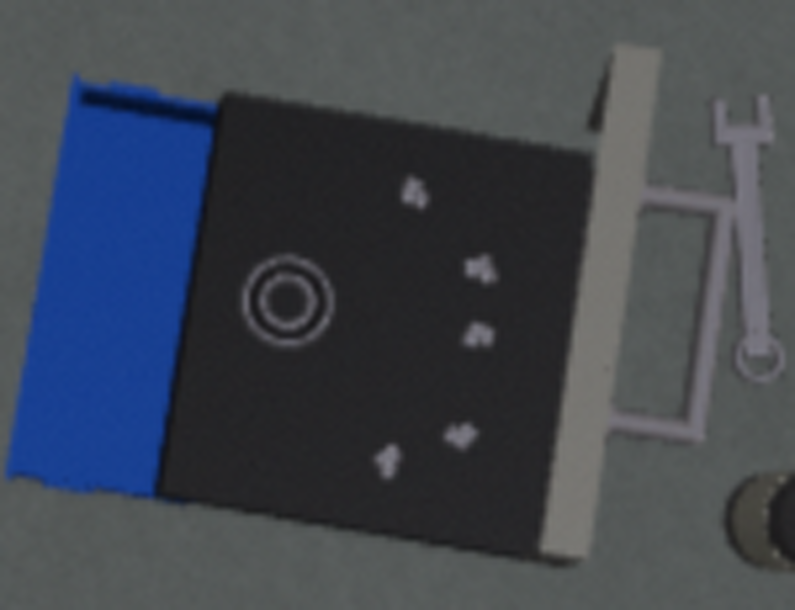

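View pics/t0_c180_180.png

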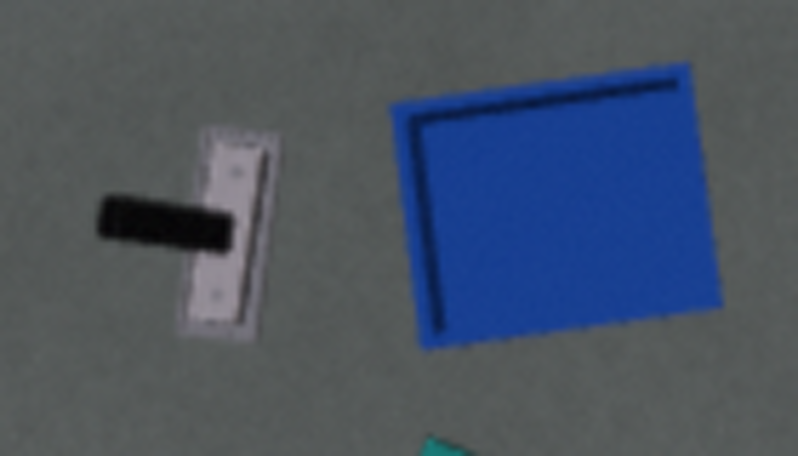

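```bash
python3 - <<'E'
from h import *
P=lambda u,v,z:pt('t0',325+(u+.5)/5.3-.5,140+(v+.5)/5.3-.5,z)
Q=lambda u,v,z:pt('t0',180+(u+.5)/5.7-.5,180+(v+.5)/5.7-.5,z)
a,b,c=P(222,93,.1),P(158,494,.1),P(575,562,.1)
ex=(a-b);print('edge',np.linalg.norm(ex),a,b,c,np.linalg.norm(b-c)); yaw=np.arctan2(ex[1],ex[0])
y2=(b-c);print('yaws',yaw,np.arctan2(y2[1],y2[0])-np.pi/2)
yaw=(yaw+np.arctan2(y2[1],y2[0])-np.pi/2)/2
e=np.array([np.cos(yaw),np.sin(yaw),0]);n=np.array([-e[1],e[0],0])
pc=(a+b)/2-n*.11;print('plate',pc.round(4),yaw)
for k,uv in dict(bear=(288,300,.115),c0=(414,193,.107),c1=(481,270,.107),c2=(479,335,.107),c3=(461,435,.107),c4=(387,461,.107)).items():
    p=P(*uv);d=p-pc;print(k,p.round(4),'plate xy',(d@e).round(4),(d@n).round(4))
# cover handle
for uv in((728,205),(697,435)):print('handle',[ (P(*uv,z)-pc)@np.c_[e,n] for z in(.30,.34)])
# rest corners at z=.009
r=[Q(*uv,.009) for uv in((202,128),(282,134),(258,338),(180,336))]
rc=sum(r)/4;x=(r[0]+r[1]-r[2]-r[3]);print('rest',rc.round(4),np.arctan2(x[1],x[0]),[np.linalg.norm(r[i]-r[i-1]).round(4) for i in range(4)])
r=[Q(*uv,.055) for uv in((392,103),(690,64),(723,305),(423,348))]
rc=sum(r)/4;x=(r[0]+r[1]-r[2]-r[3]);print('bin',rc.round(4),np.arctan2(x[1],x[0]),[np.linalg.norm(r[i]-r[i-1]).round(4) for i in range(4)])
# handle top end centre & grip
h=[Q(100,217,.009+.08),Q(225,233,.023)]
print('scraper block ctr',Q(225,235,.023).round(4),'handle end',h)
for uv in((255,150),(205,150),(240,322),(190,322)):print(Q(*uv,.023).round(4))
E
```

```text
edge 0.23717744229422186 [ 0.66000616 -0.06739047  0.1       ] [ 0.42641036 -0.02632783  0.1       ] [ 0.38551833 -0.26511453  0.1       ] 0.24226276155200124
yaws -0.1740072418681512 -0.16960402277124276
plate [ 0.5244 -0.1552  0.1   ] -0.17180563231969703
bear [ 0.5365 -0.1015  0.115 ] plate xy 0.0027 0.055
c0 [ 0.599 -0.177  0.107] plate xy 0.0772 -0.0086
c1 [ 0.5538 -0.2145  0.107 ] plate xy 0.0391 -0.0534
c2 [ 0.5161 -0.2123  0.107 ] plate xy 0.0016 -0.0576
c3 [ 0.4586 -0.2003  0.107 ] plate xy -0.0571 -0.0556
c4 [ 0.4441 -0.1574  0.107 ] plate xy -0.0788 -0.0159
handle [array([ 0.06282411, -0.13209186]), array([ 0.0551197 , -0.12021647])]
handle [array([-0.05257017, -0.13208287]), array([-0.05619944, -0.1202078 ])]
rest [0.4712 0.4049 0.009 ] -0.0964664807140551 [np.float64(0.1194), np.float64(0.0462), np.float64(0.1172), np.float64(0.0445)]
bin [0.4838 0.2133 0.055 ] 0.132684319046691 [np.float64(0.1371), np.float64(0.1673), np.float64(0.1354), np.float64(0.1671)]
scraper block ctr [0.4698 0.4047 0.023 ] handle end [array([0.47712048, 0.45682846, 0.089     ]), array([0.47094651, 0.40473548, 0.023     ])]
[0.518  0.3884 0.023 ]
[0.5182 0.4168 0.023 ]
[0.4206 0.3955 0.023 ]
[0.4209 0.4237 0.023 ]
```

The bearing is at (0.5365, −0.1015) and the plate yaw is −0.172. The cover is open about 1.40 rad, the rest yaw is −0.095 and the bin yaw is 0.13. I'll go up and over the cover to the bearing.

```bash
python3 -m inch '{"slide":[[-40,0,0],[-80,0,0],[-120,0,0],[-160,0,0],[-200,0,0],[-230,0,0],[-230,33,-24],[-230,66,-48],[-230,99,-72],[-230,132,-96],[-230,165,-120],[-230,198,-144]],"rotation":[[0,0,0],[0,0,0],[0,0,0],[0,0,0],[0,0,0],[0,0,0],[0.09,0,0],[0.18,0,0],[0.27,0,0],[0.36,0,0],[0.45,0,0],[0.557,0,0]]}' 75
cat >> h.py <<'E'
yaw=-.1718; pc=np.array([.5244,-.1552,0.]); e=np.array([np.cos(yaw),np.sin(yaw),0]); n=np.array([-e[1],e[0],0]); up=np.array([0,0,1.])
def W(x,y,z): return pc+e*x+n*y+up*z
E
python3 - <<'E'
from h import *
print(pose()[0]); rel([.5365,-.1015,.46],mk(-up,-n)); rel([.5365,-.1015,.22],mk(-up,-n))
E
```

```text
time: 1.1
position: [0.3653, -0.3689, 0.4607]
tool_rot: [0.454, 0.542, 0.455, -0.542]
wrist_force: [1.2, -0.7, 0.1]
gripper_width: 0.0751
[ 0.36531008 -0.36894768  0.46072721]
slide [   0.8  121.9 -293.2] rot [-0.0037 -0.0006  0.0004]
slide [ 240.8  122.  -293.1] rot [-0.0037 -0.0006  0.0004]
```

```bash
python3 -m inch '{"slide":[[0,15,-36],[0,30,-72],[0,45,-108],[0,60,-144],[0,75,-180],[0,90,-216],[0,105,-252],[20,122,-293],[60,122,-293],[100,122,-293],[140,122,-293],[140,122,-293]]}' 70
python3 - <<'E'
from h import *
snap('wrist','w1'); rel([.5365,-.1015,.102],mk(-up,-n)); print(ctrl.get_obs()['time'])
for q in([.5365,-.1015,.115],):print(proj('w1',q))
E
```

```text
slide [ 361.4  118.9 -285.8] rot [-0.0022 -0.004  -0.0028]
1.15
[106.02200711  56.73927734]invalid input at $: expected keys slide, rotation
```

View pics/w1.png

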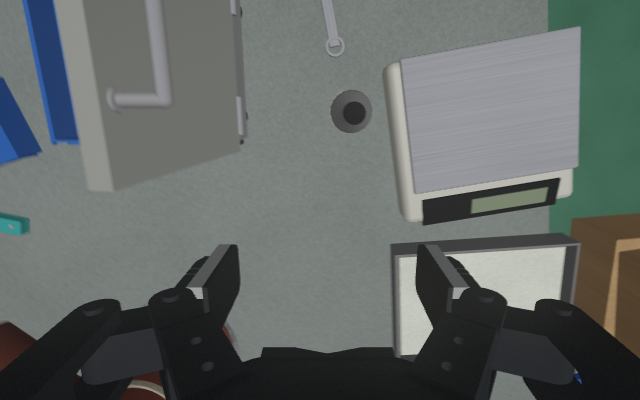

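The move was refused because both keys are required. The wrist view is from the old pose, showing the cover from behind with its handle at about (150,60). I'll resend with rotations.

```bash
python3 -m inch '{"slide":[[0,15,-36],[0,30,-72],[0,45,-108],[0,60,-144],[0,75,-180],[0,90,-216],[0,105,-252],[20,121,-291],[60,121,-291],[100,121,-291],[140,121,-291],[140,121,-291]],"rotation":[[0,0,0],[0,0,0],[0,0,0],[0,0,0],[0,0,0],[0,0,0],[0,0,0],[0,0,0],[0,0,0],[0,0,0],[0,0,0],[0,0,0]]}' 70
python3 - <<'E'
from h import *
c=snap('wrist','w2'); rel([.5365,-.1015,.102],mk(-up,-n)); print(ctrl.get_obs()['time'])
print(proj('w2',[.5365,-.1015,.115]))
E
```

```text
time: 2.15
position: [0.5282, -0.1022, 0.3079]
tool_rot: [-0.449, -0.536, -0.463, 0.544]
wrist_force: [-0.6, 0.2, -3.4]
gripper_width: 0.0698
slide [211.8   8.8  -2.3] rot [ 0.0021 -0.0022  0.0137]
2.2
[325.24934369 157.33941517]
```

View pics/w2.png

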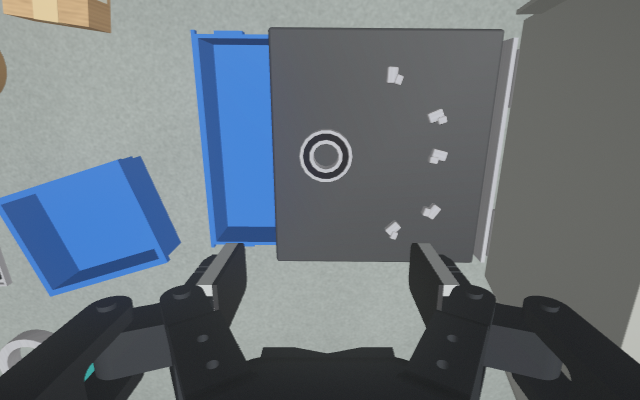

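The wrist view confirms the bearing at (326,156), as predicted. The chips are all on the plate and the plate corners are clear. I'll descend and grip.

```bash
python3 -m inch '{"slide":[[40,4,0],[80,4,0],[120,4,0],[150,4,0],[170,4,0],[185,4,0],[195,4,0],[200,4,0],[203,4,0],[203,4,0],[203,4,0],[203,4,0]],"rotation":[[0,0,0],[0,0,0],[0,0,0],[0,0,0],[0,0,0],[0,0,0],[0,0,0],[0,0,0],[0,0,0],[0,0,0],[0,0,0],[0,0,0]]}' 70
python3 - <<'E'
from h import *
rel([.5365,-.1015,.102],mk(-up,-n))
r=[pt('w2',*uv,.1) for uv in((270,28),(277,261),(472,262),(503,29))]
print([(W(0,0,0)*0+np.array([(p-pc)@e,(p-pc)@n,0])).round(4)[:2] for p in r])
for uv in((394,75),(438,117),(438,157),(431,212),(393,230)):
    p=pt('w2',*uv,.105);print(((p-pc)@e).round(4),((p-pc)@n).round(4))
E
```

```text
time: 3.2
position: [0.5383, -0.1055, 0.1199]
tool_rot: [0.456, 0.541, 0.455, -0.54]
wrist_force: [0.8, 1.1, 0.6]
gripper_width: 0.0701
slide [17.9 -2.5 -3.6] rot [ 0.0016  0.0004 -0.0025]
[array([0.1209, 0.1064]), array([-0.118 ,  0.1093]), array([-0.1182, -0.1098]), array([ 0.1204, -0.1091])]
0.0798 -0.0099
0.0411 -0.0551
0.0016 -0.0588
-0.0572 -0.0569
-0.0779 -0.0179
```

```bash
python3 -m inch '{"slide":[[6,-2,-3],[11,-2,-3],[15,-2,-3],[16,-2,-3],[16,-2,-3],[16,-2,-3]],"rotation":[[0,0,0],[0,0,0],[0,0,0],[0,0,0],[0,0,0],[0,0,0]]}' 70
python3 -m inch '{"slide":[[0,0,0],[0,0,0],[0,0,0],[0,0,0],[0,0,0],[0,0,0],[0,0,0],[0,0,0]],"rotation":[[0,0,0],[0,0,0],[0,0,0],[0,0,0],[0,0,0],[0,0,0],[0,0,0],[0,0,0]]}' 40
python3 - <<'E'
from h import *
b=.1327; f=np.array([.4838,.2133,0]); bn=np.array([-np.sin(b),np.cos(b),0])
rel(f+up*.25,mk(-up,-bn)); rel(pose()[0]+up*.15,mk(-up,-n))
snap('wrist','w3')
E
```

```text
time: 3.7
position: [0.5357, -0.1018, 0.1021]
tool_rot: [-0.456, -0.541, -0.456, 0.541]
wrist_force: [0.2, 0.1, 0.5]
gripper_width: 0.0703
time: 4.37
position: [0.5365, -0.1021, 0.1032]
tool_rot: [0.456, 0.541, 0.455, -0.54]
wrist_force: [-0.0, -0.2, 4.9]
gripper_width: 0.0483
slide [-147.  -105.1 -301.9] rot [-0.303   0.0006 -0.0017]
slide [-150.     0.3    0. ] rot [ 0.0015  0.0003 -0.0017]
```

```bash
python3 -m inch '{"slide":[[-10,0,0],[-30,0,0],[-60,0,0],[-90,0,0],[-120,0,0],[-140,0,0],[-145,-10,-28],[-145,-22,-62],[-145,-34,-98],[-145,-47,-134],[-145,-60,-172],[-145,-73,-208]],"rotation":[[0,0,0],[0,0,0],[0,0,0],[0,0,0],[0,0,0],[0,0,0],[0,0,0],[-0.06,0,0],[-0.12,0,0],[-0.18,0,0],[-0.24,0,0],[-0.303,0,0]]}' 
python3 -m inch '{"slide":[[0,-13,-36],[0,-24,-66],[0,-31,-87],[0,-32,-93],[0,-32,-93],[0,-32,-93]],"rotation":[[0,0,0],[0,0,0],[0,0,0],[0,0,0],[0,0,0],[0,0,0]]}' 
python3 - <<'E'
from h import *
b=.1327; f=np.array([.4838,.2133,0]); bn=np.array([-np.sin(b),np.cos(b),0])
rel(f+up*.007,mk(-up,-bn))
snap('wrist','w4')
E
```

```text
time: 5.42
position: [0.4978, 0.1173, 0.2467]
tool_rot: [0.532, 0.465, 0.533, -0.465]
wrist_force: [0.6, 0.4, -1.3]
gripper_width: 0.0488
time: 5.92
position: [0.455, 0.203, 0.2469]
tool_rot: [0.532, 0.465, 0.532, -0.466]
wrist_force: [0.6, -0.0, -1.3]
gripper_width: 0.0483
slide [239.9  30.1  -6.6] rot [0.0004 0.0008 0.0007]
```

View pics/w4.png

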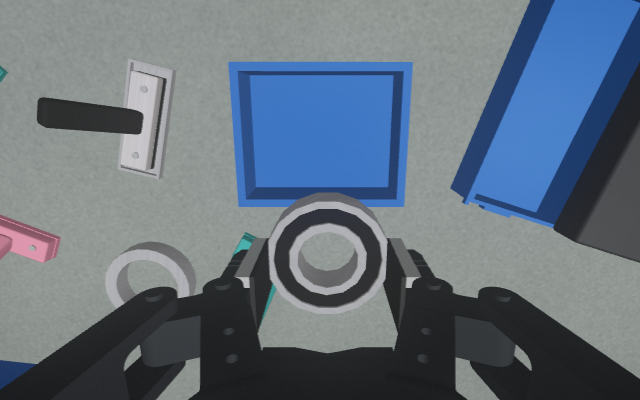

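The bearing is held at about (326,255). The bin is at (321,135) and the scraper at (140,115).

```bash
python3 -m inch '{"slide":[[0,15,-3],[0,29,-6],[30,29,-6],[65,29,-6],[100,29,-6],[135,29,-6],[165,29,-6],[190,29,-6],[208,29,-6],[220,29,-6],[226,29,-6],[228,29,-6]],"rotation":[[0,0,0],[0,0,0],[0,0,0],[0,0,0],[0,0,0],[0,0,0],[0,0,0],[0,0,0],[0,0,0],[0,0,0],[0,0,0],[0,0,0]]}' 
python3 - <<'E'
from h import *
b=.1327; f=np.array([.4838,.2133,0]); bn=np.array([-np.sin(b),np.cos(b),0])
rel(f+up*.0075,mk(-up,-bn))
r=[pt('w4',*uv,.055) for uv in((230,62),(412,62),(405,206),(239,206))];print('bin',sum(r)/4,[np.linalg.norm(r[i]-r[i-1]).round(4) for i in range(4)])
r=[pt('w4',*uv,.009) for uv in((128,59),(175,69),(161,178),(118,169))];x=r[0]+r[1]-r[2]-r[3];print('rest',sum(r)/4,np.arctan2(x[1],x[0]),[np.linalg.norm(r[i]-r[i-1]).round(4) for i in range(4)])
a,c=pt('w4',144,89,.023),pt('w4',136,155,.023);print('screws',a,c,(a+c)/2,np.arctan2(*(a-c)[1::-1]))
E
```

```text
time: 6.97
position: [0.4831, 0.2123, 0.0185]
tool_rot: [0.532, 0.466, 0.532, -0.467]
wrist_force: [1.1, -0.7, -0.9]
gripper_width: 0.0487
slide [11.   0.9 -0.9] rot [-0.0013  0.0004  0.0014]
bin [0.48496763 0.21232133 0.055     ] [np.float64(0.1375), np.float64(0.1661), np.float64(0.1375), np.float64(0.1691)]
rest [0.47280408 0.4040921  0.009     ] -0.11434633554731129 [np.float64(0.1193), np.float64(0.0485), np.float64(0.12), np.float64(0.0482)]
screws [0.5066579  0.39815418 0.023     ] [0.43723106 0.40717148 0.023     ] [0.47194448 0.40266283 0.023     ] -0.1291590709572544
```

```bash
python3 -m inch '{"slide":[[4,0,0],[7,0,0],[9,0,0],[10,0,0],[10.5,0,0],[10.5,0,0]],"rotation":[[0,0,0],[0,0,0],[0,0,0],[0,0,0],[0,0,0],[0,0,0]]}' 
python3 - <<'E'
from h import *
print(ctrl.get_obs()['wrist_force'],pose()[0])
E
```

```text
time: 7.47
position: [0.4832, 0.2134, 0.0091]
tool_rot: [0.532, 0.466, 0.532, -0.465]
wrist_force: [-0.2, 0.1, -1.9]
gripper_width: 0.0484
[-0.22443489  0.14514491 -1.90849696] [0.4832227  0.21338873 0.009117  ]
```

```bash
python3 -m inch '{"slide":[[1,0,0],[2,0,0],[3,0,0],[3,0,0]],"rotation":[[0,0,0],[0,0,0],[0,0,0],[0,0,0]]}' 

```

```text
time: 7.8
position: [0.4833, 0.2134, 0.0072]
tool_rot: [0.532, 0.465, 0.532, -0.466]
wrist_force: [-4.1, -1.2, 7.9]
gripper_width: 0.0485
```

Contact, so release, rise, and compute the scraper approach.

```bash
python3 -m inch '{"slide":[[-1,0,0],[-1,0,0],[-1,0,0],[-1,0,0],[-1,0,0],[-20,0,0],[-55,0,0],[-90,0,0],[-125,0,0],[-160,0,0],[-190,0,0],[-190,0,0]],"rotation":[[0,0,0],[0,0,0],[0,0,0],[0,0,0],[0,0,0],[0,0,0],[0,0,0],[0,0,0],[0,0,0],[0,0,0],[0,0,0],[0,0,0]]}' 75
cat >> h.py <<'E'
sy=-.112; so=np.array([.472,.4040,.003]); se=np.array([np.cos(sy),np.sin(sy),0]); sn=np.array([-se[1],se[0],0])
def scr(o,ex,ny,back=0.):
    "TCP pose gripping the scraper whose origin is o"
    tx=-(ny*np.sin(.6)+up*np.cos(.6)); return o+.028*ny+.059*up+tx*(.0187-back), mk(tx,ex)
E
python3 - <<'E'
from h import *
print(ctrl.get_obs()['q'].round(3)); rel(*scr(so,se,sn,.11)); rel(*scr(so,se,sn))
snap('wrist','w5')
E
```

```text
time: 8.8
position: [0.4869, 0.2144, 0.2042]
tool_rot: [0.535, 0.47, 0.529, -0.462]
wrist_force: [1.4, 0.0, 0.5]
gripper_width: 0.0752
[ 0.275 -0.162  1.865  0.     1.425  1.713]
slide [  67.7   28.7 -267. ] rot [-1.2865 -0.3903 -0.521 ]
slide [ 158.2   12.5 -206.5] rot [-1.2865 -0.3903 -0.521 ]
```

```bash
python3 -m inch '{"slide":[[0,3,-25],[0,6,-50],[0,9,-75],[0,12,-100],[0,14,-125],[0,17,-150],[10,20,-175],[20,22,-200],[35,24,-225],[50,26,-250],[65,28,-267],[67,29,-267]],"rotation":[[-0.107,-0.033,-0.043],[-0.214,-0.065,-0.087],[-0.322,-0.098,-0.13],[-0.429,-0.13,-0.174],[-0.536,-0.163,-0.217],[-0.643,-0.195,-0.26],[-0.75,-0.228,-0.304],[-0.858,-0.26,-0.347],[-0.965,-0.293,-0.391],[-1.072,-0.325,-0.434],[-1.179,-0.358,-0.478],[-1.287,-0.39,-0.521]]}' 60
python3 -m inch '{"slide":[[0,0,0],[0,0,0]],"rotation":[[0,0,0],[0,0,0]]}'
python3 - <<'E'
from h import *
print(ctrl.get_obs()['q'].round(3)); rel(*scr(so,se,sn,.11)); rel(*scr(so,se,sn))
snap('wrist','w6'); print(proj('w6',so+.028*sn+.059*up),proj('w6',so+.02*up))
t=so+.02*up+85e-3*(sn*np.sin(.6)+up*np.cos(.6));print(proj('w6',t))
E
```

```text
time: 9.85
position: [0.4739, 0.4829, 0.1221]
tool_rot: [0.655, -0.18, 0.691, -0.245]
wrist_force: [-0.7, -0.4, -1.2]
gripper_width: 0.06
time: 10.02
position: [0.4752, 0.4814, 0.126]
tool_rot: [0.657, -0.174, 0.691, -0.248]
wrist_force: [0.7, 0.7, 0.5]
gripper_width: 0.0603
[ 0.819  0.588  1.222 -0.35   1.832  0.923]
slide [-10.7  -4.6   5.3] rot [ 0.0073 -0.0125  0.0078]
slide [99.3 -3.8  6.6] rot [ 0.0073 -0.0125  0.0078]
[338.07447448 207.30842089] [337.12691277 190.70617878]
[339.04930539 228.56449242]
```

View pics/w6.png

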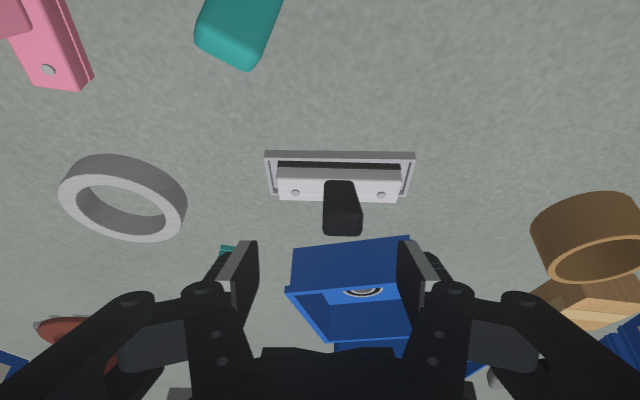

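The handle top is at (342,228), within 3 px of prediction. The bearing lies flat in the bin at (363,292). I'll advance and grip.

```bash
python3 -m inch '{"slide":[[0,-4,8],[20,-4,8],[40,-4,8],[58,-4,8],[72,-4,8],[84,-4,8],[92,-4,8],[96,-4,8],[97,-4,8],[97,-4,8],[97,-4,8],[97,-4,8]],"rotation":[[0.007,-0.012,0.008],[0.007,-0.012,0.008],[0.007,-0.012,0.008],[0.007,-0.012,0.008],[0.007,-0.012,0.008],[0.007,-0.012,0.008],[0.007,-0.012,0.008],[0.007,-0.012,0.008],[0.007,-0.012,0.008],[0.007,-0.012,0.008],[0.007,-0.012,0.008],[0.007,-0.012,0.008]]}' 60
python3 - <<'E'
from h import *
rel(*scr(so,se,sn))
E
```

```text
time: 11.07
position: [0.4773, 0.4237, 0.052]
tool_rot: [0.664, -0.17, 0.686, -0.245]
wrist_force: [0.5, -0.0, 0.7]
gripper_width: 0.0597
slide [ 6.1  0.8 -3.1] rot [ 0.0002  0.0028 -0.0045]
```

```bash
python3 -m inch '{"slide":[[2,0,-1],[4,0,-1],[5,0,-1],[5,0,-1]],"rotation":[[0,0,0],[0,0,0],[0,0,0],[0,0,0]]}' 60
python3 -m inch '{"slide":[[0,0,0],[0,0,0],[0,0,0],[0,0,0],[0,0,0],[0,0,0],[0,0,0],[0,0,0],[0,0,0],[0,0,0]],"rotation":[[0,0,0],[0,0,0],[0,0,0],[0,0,0],[0,0,0],[0,0,0],[0,0,0],[0,0,0],[0,0,0],[0,0,0]]}' 10
python3 - <<'E'
from h import *
rel(*scr(so,se,sn)); p,r=pose(); print(ctrl.get_obs()['wrist_force'], p, r.as_quat())
np.savez('grasp.npz',p=p,q=r.as_quat())
dz=r.inv().apply(up); print('up in tool',dz)
E
```

```text
time: 11.4
position: [0.4753, 0.42, 0.0466]
tool_rot: [0.663, -0.17, 0.686, -0.245]
wrist_force: [0.4, -0.3, -0.6]
gripper_width: 0.0602
time: 12.23
position: [0.4756, 0.4204, 0.0473]
tool_rot: [0.664, -0.17, 0.686, -0.245]
wrist_force: [0.1, 0.8, 1.7]
gripper_width: 0.0236
slide [ 0.2  1.  -1.8] rot [ 0.0005  0.0018 -0.0036]
[0.11408931 0.8086962  1.65210203] [0.47563705 0.42041724 0.04729022] [-0.16997328  0.68593745 -0.24493398  0.66378178]
up in tool [-0.8273611 -0.5616691  0.0011978]
```

The scraper is gripped at 23.6 mm. Now lift and carry it over the plate.

```bash
cat >> h.py <<'E'
def sweep(x,y,h): rel(*scr(W(x,y,.1007+h),e,n))
E
python3 -m inch '{"slide":[[-8,-6,0],[-25,-17,0],[-50,-34,0],[-78,-53,0],[-105,-71,0],[-128,-87,0],[-142,-96,0],[-149,-101,0],[-149,-101,0]],"rotation":[[0,0,0],[0,0,0],[0,0,0],[0,0,0],[0,0,0],[0,0,0],[0,0,0],[0,0,0],[0,0,0]]}'
python3 - <<'E'
from h import *
sweep(-.063,.02,.09);sweep(-.063,-.03,.03)
E
```

```text
time: 12.98
position: [0.476, 0.4208, 0.229]
tool_rot: [0.665, -0.169, 0.685, -0.245]
wrist_force: [0.4, 0.8, -1.5]
gripper_width: 0.0231
slide [ 290.3 -438.6   51.2] rot [ 0.0487  0.037  -0.0057]
slide [ 367.9 -446.4   48. ] rot [ 0.0487  0.037  -0.0057]
```

```bash
python3 -m inch '{"slide":[[5,-8,1],[16,-24,3],[34,-51,6],[54,-82,9],[76,-115,13],[98,-148,17],[120,-181,21],[142,-214,25],[164,-247,29],[186,-280,33],[208,-313,37],[228,-344,40]],"rotation":[[0,0,0],[0.005,0.003,0],[0.01,0.007,0],[0.015,0.011,0],[0.02,0.015,-0.002],[0.025,0.018,-0.003],[0.03,0.022,-0.004],[0.034,0.026,-0.005],[0.038,0.029,-0.005],[0.042,0.032,-0.006],[0.046,0.035,-0.006],[0.049,0.037,-0.006]]}'
python3 -m inch '{"slide":[[18,-27,3],[33,-50,6],[45,-70,8],[54,-84,10],[60,-92,11],[62,-95,11],[62,-95,11]],"rotation":[[0,0,0],[0,0,0],[0,0,0],[0,0,0],[0,0,0],[0,0,0],[0,0,0]]}'
python3 - <<'E'
from h import *
sweep(-.063,.02,.09);sweep(-.063,-.088,.025);sweep(-.063,-.088,.002);sweep(-.063,.11,.002);print(ctrl.get_obs()['q'].round(2))
E
```

```text
time: 13.98
position: [0.4673, 0.0033, 0.2286]
tool_rot: [0.652, -0.152, 0.693, -0.267]
wrist_force: [0.4, 0.9, -2.5]
gripper_width: 0.0231
time: 14.57
position: [0.4599, -0.1081, 0.2329]
tool_rot: [0.653, -0.151, 0.693, -0.267]
wrist_force: [0.6, 0.1, -2.1]
gripper_width: 0.0233
slide [-2.4  0.9  8.6] rot [ 0.0016 -0.005   0.0028]
slide [112.4 -51.2   9.1] rot [ 0.0016 -0.005   0.0028]
slide [131.4 -38.2   9.2] rot [ 0.0016 -0.005   0.0028]
slide [ 19.1 124.9   8.9] rot [ 0.0016 -0.005   0.0028]
[-0.05 -0.24  1.97 -0.6   1.51  0.18]
```

```bash
python3 -m inch '{"slide":[[8,-3,3],[24,-10,6],[45,-20,9],[66,-30,9],[84,-38,9],[98,-45,9],[107,-49,9],[112,-51,9],[112,-51,9],[112,-51,9]],"rotation":[[0,0,0],[0,0,0],[0,0,0],[0.002,-0.005,0.003],[0.002,-0.005,0.003],[0.002,-0.005,0.003],[0.002,-0.005,0.003],[0.002,-0.005,0.003],[0.002,-0.005,0.003],[0.002,-0.005,0.003]]}'
python3 - <<'E'
from h import *
sweep(-.063,-.088,.025);sweep(-.063,-.088,.002);snap('wrist','w7');snap('scene','s7');
c=cv2.imread('pics/s7.png')[120:270,150:320];w=cv2.imread('pics/w7.png')
a=cv2.resize(c,(453,400));cv2.imwrite('pics/m7.png',np.hstack([a,cv2.resize(w,(346,216)) if 0 else cv2.copyMakeBorder(cv2.resize(w,(346,216)),0,184,0,0,0)]))
E
```

```text
time: 15.4
position: [0.452, -0.2128, 0.1714]
tool_rot: [0.656, -0.15, 0.69, -0.266]
wrist_force: [-0.6, 0.4, -2.3]
gripper_width: 0.0234
slide [ 2.5  0.  -1.6] rot [-0.0008  0.0037 -0.0003]
slide [21.5 13.  -1.6] rot [-0.0008  0.0037 -0.0003]
```

View pics/m7.png

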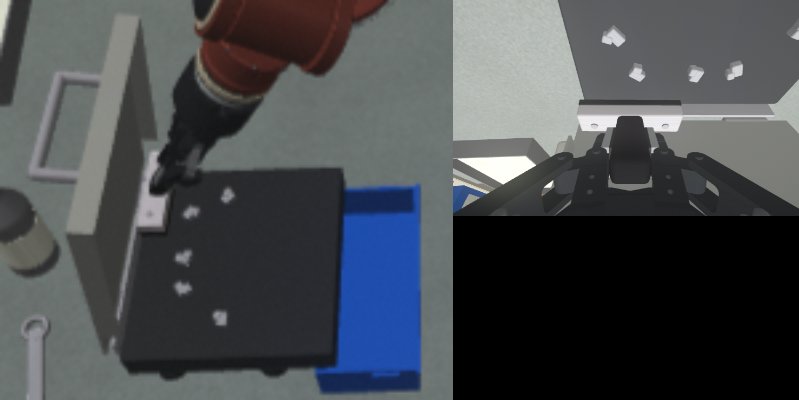

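The scraper sits level behind chips 3 and 4, clear of the cover. Lower it.

```bash
python3 -m inch '{"slide":[[7,4,-1],[14,8,-1],[19,11,-1],[21,12.5,-1],[22,13,-1],[22,13,-1],[22,13,-1]],"rotation":[[0,0,0],[0,0,0],[0,0,0],[0,0,0],[0,0,0],[0,0,0],[0,0,0]]}'
python3 - <<'E'
from h import *
sweep(-.063,-.088,.001);sweep(-.063,.112,.001)
E
```

```text
time: 16.08
position: [0.4506, -0.2148, 0.1459]
tool_rot: [0.656, -0.15, 0.69, -0.266]
wrist_force: [0.1, -0.4, -2.0]
gripper_width: 0.0233
slide [ 0.1  1.  -0.5] rot [-0.0012  0.0034  0.0001]
slide [-112.9  166.1   -0.3] rot [-0.0012  0.0034  0.0001]
```

```bash
python3 -m inch '{"slide":[[-1,3,0],[-4,7,0],[-9,14,0],[-15,23,0],[-21,32,0],[-27,41,0],[-33,50,0],[-39,58,0],[-45,67,0],[-51,76,0],[-57,85,0],[-63,94,0]],"rotation":[[0,0.003,0],[0,0.003,0],[0,0.003,0],[0,0.003,0],[0,0.003,0],[0,0.003,0],[0,0.003,0],[0,0.003,0],[0,0.003,0],[0,0.003,0],[0,0.003,0],[0,0.003,0]]}'
python3 -m inch '{"slide":[[-6,9,0],[-12,18,0],[-18,27,0],[-24,36,0],[-30,44,0],[-36,53,0],[-42,62,0],[-47,69,0],[-50,73,0],[-50,73,0],[-50,73,0]],"rotation":[[0,0,0],[0,0,0],[0,0,0],[0,0,0],[0,0,0],[0,0,0],[0,0,0],[0,0,0],[0,0,0],[0,0,0],[0,0,0]]}'
python3 - <<'E'
from h import *
snap('wrist','w8');snap('top','t8')
sweep(-.063,.112,.001);sweep(.01,.07,.05);sweep(.01,-.088,.03);sweep(.01,-.088,.001)
E
```

```text
time: 17.08
position: [0.47, -0.1021, 0.1448]
tool_rot: [0.655, -0.15, 0.691, -0.266]
wrist_force: [0.8, -0.5, -1.2]
gripper_width: 0.0233
time: 18.0
position: [0.485, -0.0159, 0.1448]
tool_rot: [0.655, -0.15, 0.691, -0.266]
wrist_force: [0.7, 1.3, -1.9]
gripper_width: 0.0233
slide [-0.1 -0.8 -0.3] rot [-0.0013 -0.      0.0002]
slide [-16.8 -63.   72.8] rot [-0.0013 -0.      0.0002]
slide [  88.9 -182.1   73. ] rot [-0.0013 -0.      0.0002]
slide [ 112.9 -165.7   72.9] rot [-0.0013 -0.      0.0002]
```

```bash
python3 -m inch '{"slide":[[-10,-7,0],[-28,-19,3],[-40,-29,15],[-35,-42,35],[-20,-61,55],[0,-84,70],[22,-109,73],[44,-134,73],[64,-156,73],[80,-173,73],[88,-182,73],[89,-182,73]],"rotation":[[0,0,0],[0,0,0],[0,0,0],[0,0,0],[0,0,0],[0,0,0],[0,0,0],[0,0,0],[0,0,0],[0,0,0],[0,0,0],[0,0,0]]}'
python3 -m inch '{"slide":[[0,0,0],[6,4,0],[14,9,0],[20,14,0],[23,16,0],[24,16,0],[24,16,0],[24,16,0]],"rotation":[[0,0,0],[0,0,0],[0,0,0],[0,0,0],[0,0,0],[0,0,0],[0,0,0],[0,0,0]]}'
python3 - <<'E'
from h import *
sweep(.01,-.088,.001);sweep(.01,.112,.001)
E
```

```text
time: 19.1
position: [0.5215, -0.2282, 0.1747]
tool_rot: [0.655, -0.149, 0.691, -0.268]
wrist_force: [-0.1, 0.0, -1.7]
gripper_width: 0.0232
time: 19.77
position: [0.5224, -0.2261, 0.145]
tool_rot: [0.655, -0.15, 0.691, -0.266]
wrist_force: [0.3, 0.1, -1.5]
gripper_width: 0.023
slide [-0.1 -0.4 -0.2] rot [-0.0004  0.0002 -0.0002]
slide [-113.   164.7   -0.2] rot [-0.0004  0.0002 -0.0002]
```

```bash
python3 -m inch '{"slide":[[-1,3,0],[-4,7,0],[-9,14,0],[-15,23,0],[-21,32,0],[-27,41,0],[-33,50,0],[-39,58,0],[-45,67,0],[-51,76,0],[-57,85,0],[-63,94,0]],"rotation":[[0,0,0],[0,0,0],[0,0,0],[0,0,0],[0,0,0],[0,0,0],[0,0,0],[0,0,0],[0,0,0],[0,0,0],[0,0,0],[0,0,0]]}'
python3 -m inch '{"slide":[[-6,9,0],[-12,18,0],[-18,27,0],[-24,36,0],[-30,44,0],[-36,53,0],[-42,62,0],[-47,69,0],[-50,73,0],[-50,73,0],[-50,73,0]],"rotation":[[0,0,0],[0,0,0],[0,0,0],[0,0,0],[0,0,0],[0,0,0],[0,0,0],[0,0,0],[0,0,0],[0,0,0],[0,0,0]]}'
python3 - <<'E'
from h import *
snap('wrist','w9')
sweep(.01,.112,.001);sweep(.065,-.088,.03);sweep(.065,-.088,.001)
E
```

```text
time: 20.77
position: [0.542, -0.1138, 0.1443]
tool_rot: [0.655, -0.15, 0.691, -0.266]
wrist_force: [-0.6, 0.6, -1.8]
gripper_width: 0.0232
time: 21.68
position: [0.5571, -0.0274, 0.1442]
tool_rot: [0.655, -0.15, 0.691, -0.266]
wrist_force: [0.2, 0.1, -1.3]
gripper_width: 0.0233
slide [ 0.2 -2.1 -0.4] rot [-0.0011  0.0004 -0.0005]
slide [  89.1 -183.5   54.8] rot [-0.0011  0.0004 -0.0005]
slide [ 113.  -167.1   54.8] rot [-0.0011  0.0004 -0.0005]
```

```bash
python3 -m inch '{"slide":[[-10,-7,0],[-28,-19,3],[-40,-29,12],[-35,-42,25],[-20,-61,40],[0,-84,52],[22,-109,55],[44,-134,55],[64,-156,55],[80,-173,55],[88,-183,55],[89,-183,55]],"rotation":[[0,0,0],[0,0,0],[0,0,0],[0,0,0],[0,0,0],[0,0,0],[0,0,0],[0,0,0],[0,0,0],[0,0,0],[0,0,0],[0,0,0]]}'
python3 -m inch '{"slide":[[0,0,0],[6,4,0],[14,9,0],[20,14,0],[23,15,0],[24,15,0],[24,15,0],[24,15,0]],"rotation":[[0,0,0],[0,0,0],[0,0,0],[0,0,0],[0,0,0],[0,0,0],[0,0,0],[0,0,0]]}'
python3 - <<'E'
from h import *
sweep(.065,-.088,.001);sweep(.065,.112,.001)
E
```

```text
time: 22.73
position: [0.5754, -0.238, 0.1745]
tool_rot: [0.655, -0.149, 0.691, -0.268]
wrist_force: [0.1, 0.3, -1.5]
gripper_width: 0.0233
time: 23.4
position: [0.5766, -0.2365, 0.1458]
tool_rot: [0.655, -0.15, 0.691, -0.266]
wrist_force: [-0.1, 0.0, -2.1]
gripper_width: 0.0232
slide [ 0.1  0.9 -0.3] rot [-0.0007  0.0004 -0.0001]
slide [-112.8  165.9   -0.4] rot [-0.0007  0.0004 -0.0001]
```

```bash
python3 -m inch '{"slide":[[-1,3,0],[-4,7,0],[-9,14,0],[-15,23,0],[-21,32,0],[-27,41,0],[-33,50,0],[-39,58,0],[-45,67,0],[-51,76,0],[-57,85,0],[-63,94,0]],"rotation":[[0,0,0],[0,0,0],[0,0,0],[0,0,0],[0,0,0],[0,0,0],[0,0,0],[0,0,0],[0,0,0],[0,0,0],[0,0,0],[0,0,0]]}'
python3 -m inch '{"slide":[[-6,9,0],[-12,18,0],[-18,27,0],[-24,36,0],[-30,44,0],[-36,53,0],[-42,62,0],[-47,69,0],[-50,73,0],[-50,73,0],[-58,68,0],[-75,56,0]],"rotation":[[0,0,0],[0,0,0],[0,0,0],[0,0,0],[0,0,0],[0,0,0],[0,0,0],[0,0,0],[0,0,0],[0,0,0],[0,0,0],[0,0,0]]}'
python3 -m inch '{"slide":[[-20,-14,0],[-45,-31,0],[-65,-44,0],[-70,-48,0],[-70,-48,0]],"rotation":[[0,0,0],[0,0,0],[0,0,0],[0,0,0],[0,0,0]]}'
python3 - <<'E'
from h import *
snap('wrist','w10');snap('top','t10');snap('scene','s10')
sweep(.065,.112,.09); o=so+up*.11; rel(*scr(o,se,sn))
a=cv2.resize(cv2.imread('pics/t10.png')[135:260,320:450],None,fx=3,fy=3);b=cv2.resize(cv2.imread('pics/s10.png')[160:280,180:320],None,fx=2.9,fy=3.125)
w=cv2.resize(cv2.imread('pics/w10.png'),(350,219));print(a.shape,b.shape)
m=np.hstack([a,b]);m=np.vstack([m,np.zeros((219,m.shape[1],3),np.uint8)]);m[375:594,:350]=w;cv2.imwrite('pics/m10.png',m)
E
```

```text
time: 24.4
position: [0.5961, -0.1241, 0.1449]
tool_rot: [0.655, -0.15, 0.691, -0.266]
wrist_force: [0.6, -0.2, -1.4]
gripper_width: 0.0233
time: 25.4
position: [0.6089, -0.0382, 0.1723]
tool_rot: [0.653, -0.151, 0.693, -0.266]
wrist_force: [-0.6, 0.6, -1.8]
gripper_width: 0.0233
time: 25.82
position: [0.6122, -0.0385, 0.2637]
tool_rot: [0.657, -0.149, 0.689, -0.267]
wrist_force: [1.0, -1.1, -2.7]
gripper_width: 0.0232
slide [19.6 12.9  0.8] rot [ 0.0005 -0.0027  0.0002]
slide [-158.5  411.7 -212.8] rot [-0.0489 -0.0365  0.0001]
(375, 390, 3) (375, 406, 3)
```

View pics/m10.png

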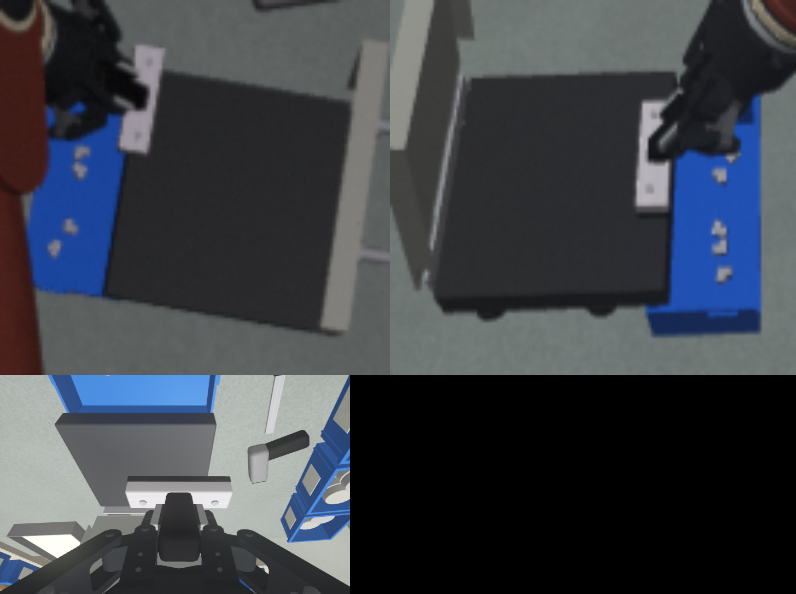

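All five fragments are in the tray and the plate is clear. Now return the scraper to its rest at the recorded grasp pose.

```bash
python3 - <<'E'
from h import *
g=np.load('grasp.npz');rel(g['p']+up*.2,R.from_quat(g['q']))
E
python3 -m inch '{"slide":[[-6,9,-5],[-18,27,-14],[-36,53,-27],[-54,83,-43],[-74,113,-59],[-95,143,-75],[-115,174,-91],[-135,204,-107],[-155,235,-123],[-175,265,-139],[-195,295,-155],[-212,321,-168]],"rotation":[[0,0,0],[-0.005,-0.004,0],[-0.01,-0.007,0],[-0.015,-0.01,0],[-0.02,-0.014,0],[-0.025,-0.018,0],[-0.03,-0.022,0],[-0.034,-0.026,0],[-0.038,-0.029,0],[-0.042,-0.032,0],[-0.046,-0.034,0],[-0.049,-0.036,0]]}'
python3 - <<'E'
from h import *
g=np.load('grasp.npz');rel(g['p']+up*.1,R.from_quat(g['q']));rel(g['p'],R.from_quat(g['q']))
E
```

```text
slide [-233.1  360.  -211.2] rot [-0.0494 -0.0382  0.0037]
time: 26.97
position: [0.5092, 0.3724, 0.2515]
tool_rot: [0.663, -0.172, 0.686, -0.246]
wrist_force: [0.7, -0.6, -0.6]
gripper_width: 0.0232
slide [ 60.9  95.3 -38.7] rot [ 0.0012 -0.0002  0.0057]
slide [143.3 152.  -38.7] rot [ 0.0012 -0.0002  0.0057]
```

```bash
python3 -m inch '{"slide":[[6,12,-8],[16,28,-16],[29,47,-24],[42,66,-31],[52,82,-35],[58,91,-37],[60,94,-38],[60,94,-38],[60,94,-38]],"rotation":[[0,0,0],[0,0,0.003],[0,0,0.005],[0,0,0.005],[0,0,0.005],[0,0,0.005],[0,0,0.005],[0,0,0.005],[0,0,0.005]]}'
python3 - <<'E'
from h import *
g=np.load('grasp.npz');rel(g['p']+up*.02,R.from_quat(g['q']));rel(g['p'],R.from_quat(g['q']))
E
```

```text
time: 27.72
position: [0.4795, 0.4171, 0.1517]
tool_rot: [0.665, -0.169, 0.685, -0.245]
wrist_force: [0.6, -0.6, -1.9]
gripper_width: 0.0236
slide [68.3 49.6 -4.6] rot [-0.0031  0.0013 -0.0017]
slide [84.8 60.8 -4.7] rot [-0.0031  0.0013 -0.0017]
```

```bash
python3 -m inch '{"slide":[[10,7,-4],[26,19,-4],[43,31,-4],[57,41,-4],[65,47,-4],[67,49,-4],[67,49,-4],[67,49,-4]],"rotation":[[0,0,0],[0,0,0],[0,0,0],[0,0,0],[0,0,0],[0,0,0],[0,0,0],[0,0,0]]}'
python3 - <<'E'
from h import *
g=np.load('grasp.npz');rel(g['p']+up*.005,R.from_quat(g['q']));rel(g['p'],R.from_quat(g['q']))
E
```

```text
time: 28.38
position: [0.476, 0.4211, 0.0689]
tool_rot: [0.665, -0.169, 0.685, -0.245]
wrist_force: [-0.2, 0.3, -0.7]
gripper_width: 0.0235
slide [14.1  8.7 -0.4] rot [-0.0026  0.0016 -0.0022]
slide [18.3 11.5 -0.4] rot [-0.0026  0.0016 -0.0022]
```

```bash
python3 -m inch '{"slide":[[5,3,0],[10,6,0],[14,8,0],[16,10,0],[17,10.5,0],[17.5,11,0],[17.5,11,0]],"rotation":[[0,0,0],[0,0,0],[0,0,0],[0,0,0],[0,0,0],[0,0,0],[0,0,0]]}'

```

```text
time: 28.97
position: [0.4754, 0.42, 0.0474]
tool_rot: [0.664, -0.169, 0.686, -0.245]
wrist_force: [0.1, 0.5, -0.4]
gripper_width: 0.0238
```

```bash
python3 -m inch '{"slide":[[0.5,0.3,0],[1,0.7,0],[1,0.7,0]],"rotation":[[0,0,0],[0,0,0],[0,0,0]]}'
python3 -m inch '{"slide":[[0,0,0],[0,0,0],[0,0,0],[0,0,0],[0,0,0],[-2,0,0],[-15,0,0],[-40,0,0],[-70,0,0],[-100,0,0],[-125,0,0],[-125,0,0]],"rotation":[[0,0,0],[0,0,0],[0,0,0],[0,0,0],[0,0,0],[0,0,0],[0,0,0],[0,0,0],[0,0,0],[0,0,0],[0,0,0],[0,0,0]]}' 60
python3 - <<'E'
from h import *
snap('wrist','w11');print(pose()[0],ctrl.get_obs()['q'].round(3))
E
```

```text
time: 29.22
position: [0.4756, 0.4202, 0.0473]
tool_rot: [0.664, -0.169, 0.685, -0.245]
wrist_force: [-1.8, -1.3, 4.7]
gripper_width: 0.0232
time: 30.22
position: [0.4849, 0.4943, 0.1568]
tool_rot: [0.668, -0.166, 0.684, -0.242]
wrist_force: [1.0, 0.3, 1.9]
gripper_width: 0.0599
[0.4842753  0.49261678 0.1540354 ] [ 0.822  0.578  1.182 -0.357  1.852  0.918]
```

The contact was felt and the scraper released in its rest. Next is the cover: first a high waypoint, then a pre-grasp leaning towards −y.

```bash
cat >> h.py <<'E'
def bar(th): return W(0,-.119+.212*np.cos(th)-.04*np.sin(th),.122+.212*np.sin(th)+.04*np.cos(th))
def hp(th,al,d=.014,back=0.):
    "TCP pose with bar d behind the tip, tool leaning al to -y, backed off"
    tx=n*np.sin(al)-up*np.cos(al); return bar(th)+tx*(d-back), mk(tx,-(n*np.cos(al)+up*np.sin(al)))
E
python3 - <<'E'
from h import *
print(pt('t0',478,238,.16))
p,r=hp(1.397,.4,back=.14);print(bar(1.397),p)
rel(np.array([.49,.25,.46]),mk(-up,-n)); rel(np.array([.49,.1,.5]),mk(-up,-n));
E
```

```text
[ 0.40742356 -0.38148897  0.16      ]
[ 0.50358818 -0.27514565  0.33772321] [ 0.49519992 -0.32349004  0.4537769 ]
slide [-120.7 -369.8   34.8] rot [1.578  0.4847 0.444 ]
slide [ -71.1 -515.9   51.7] rot [1.578  0.4847 0.444 ]
```

```bash
python3 -m inch '{"slide":[[-33,-10,0],[-66,-30,0],[-97,-52,0],[-129,-74,2],[-152,-103,4],[-160,-140,7],[-157,-178,12],[-149,-216,17],[-141,-254,21],[-133,-292,26],[-126,-330,31],[-121,-368,35]],"rotation":[[0,0,0],[0.113,0.035,0.032],[0.225,0.069,0.063],[0.338,0.104,0.095],[0.451,0.138,0.127],[0.564,0.173,0.158],[0.676,0.208,0.19],[0.789,0.242,0.222],[0.902,0.277,0.254],[1.014,0.311,0.285],[1.127,0.346,0.317],[1.24,0.381,0.349]]}' 32
python3 - <<'E'
from h import *
print(pose()[0],ctrl.get_obs()['q'].round(2)); rel(np.array([.49,.05,.5]),mk(-up,-n)); rel(*hp(1.397,.4,back=.16))
E
```

```text
time: 31.27
position: [0.4899, 0.2483, 0.4548]
tool_rot: [0.534, 0.405, 0.539, -0.51]
wrist_force: [0.7, -0.3, 0.3]
gripper_width: 0.0319
[0.48988372 0.24826303 0.4548064 ] [ 0.37 -0.07  1.38 -0.07  1.97  1.76]
slide [-23.3 -35.4 198.9] rot [0.3303 0.1093 0.1021]
slide [ 44.8 -86.3 571.5] rot [0.3066 0.5053 0.1674]
```

```bash
python3 -m inch '{"slide":[[-5,-10,25],[-10,-22,62],[-12,-32,100],[-12,-41,138],[-10,-47,176],[-8,-53,214],[-4,-58,252],[0,-62,290],[5,-66,328],[11,-70,366],[17,-73,404],[23,-76,442]],"rotation":[[0.03,0.04,0.014],[0.055,0.085,0.028],[0.08,0.13,0.042],[0.105,0.17,0.056],[0.13,0.21,0.07],[0.155,0.255,0.084],[0.18,0.3,0.1],[0.205,0.34,0.112],[0.23,0.38,0.126],[0.255,0.42,0.14],[0.28,0.46,0.154],[0.307,0.505,0.167]]}' 32
python3 - <<'E'
from h import *
print(pose()[0],ctrl.get_obs()['q'].round(2));  rel(*hp(1.397,.4,back=.16))
E
```

```text
time: 32.27
position: [0.4875, -0.1997, 0.4811]
tool_rot: [0.356, 0.637, 0.538, -0.421]
wrist_force: [0.5, 1.3, 0.1]
gripper_width: 0.0321
[ 0.48753174 -0.19972881  0.48111122] [-0.71 -0.13  1.42  0.38  2.04  1.17]
slide [-42.2  28.3 121.7] rot [ 0.003  -0.0026  0.0015]
```

```bash
python3 -m inch '{"slide":[[-12,8,34],[-24,16,68],[-36,24,100],[-41,28,118],[-42,28,121],[-42,28,121]],"rotation":[[0,0,0],[0,0,0],[0,0,0],[0,0,0],[0,0,0],[0,0,0]]}' 32
python3 - <<'E'
from h import *
rel(*hp(1.397,.4,back=.16)); rel(*hp(1.397,.4))
snap('wrist','w12');snap('scene','s12');snap('top','t12')
def ov(f,s,box):
    u0,v0,u1,v1=box; i=cv2.resize(cv2.imread('pics/'+f+'.png')[v0:v1,u0:u1],None,fx=s,fy=s,interpolation=cv2.INTER_CUBIC)
    for th,c in((1.36,(0,0,255)),(1.397,(0,255,0)),(1.43,(255,255,0))):
        a,b=[tuple(int(x) for x in (proj(f,bar(th)+e*k)-[u0,v0]+.5)*s) for k in(-.055,.055)]
        cv2.line(i,a,b,c,1)
    return i
for f in('w12','s12','t12'): print(f,proj(f,bar(1.397)+e*.055),proj(f,bar(1.397)-e*.055))
a=ov('w12',.625,(0,0,640,400)); b=ov('s12',5,(150,135,230,185)); c=ov('t12',5,(420,160,480,240))
m=np.zeros((600,800,3),np.uint8);m[:250,:400]=a;m[:250,400:800]=b;m[250:600,:300]=c[:350];cv2.imwrite('pics/m12.png',m)
E
```

```text
time: 32.77
position: [0.4944, -0.3295, 0.4715]
tool_rot: [0.355, 0.637, 0.539, -0.422]
wrist_force: [0.2, 0.5, 0.1]
gripper_width: 0.0318
slide [-1.4 -0.2  1.3] rot [ 0.0025 -0.0027  0.0042]
slide [158.6   0.4   1.8] rot [ 0.0025 -0.0027  0.0042]
w12 [329.49203959 114.1580467 ] [329.10370273 239.52954341]
s12 [160.71052367 183.81444778] [170.10266847 147.50683266]
t12 [462.23820809 178.54328469] [456.47734844 221.33599144]
```

View pics/m12.png

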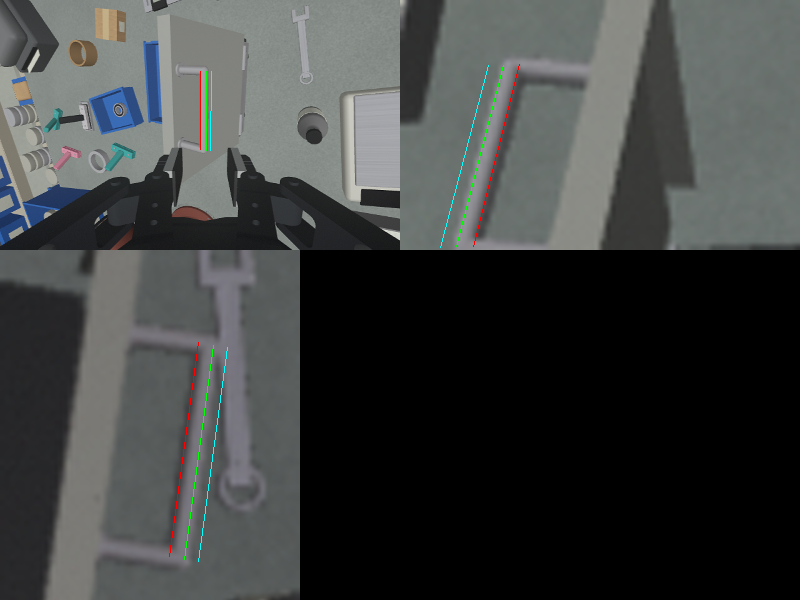

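The overlays put the bar between the 1.36 and 1.397 lines, so about 1.383 rad. The wrist view also shows the bearing in the bin and the scraper in its rest.

```bash
python3 - <<'E'
from h import *
rel(*hp(1.383,.4,back=.05)); rel(*hp(1.383,.4))
E
```

```text
slide [ 1.114e+02 -1.000e-01  1.700e+00] rot [ 0.0067 -0.0001  0.002 ]
slide [161.4   0.    1.7] rot [ 0.0067 -0.0001  0.002 ]
```

```bash
python3 -m inch '{"slide":[[15,0,1],[40,0,1],[70,0,1],[92,0,1],[107,0,1],[111,0,1],[111,0,1],[111,0,1]],"rotation":[[0.003,0,0],[0.003,0,0],[0.003,0,0],[0.003,0,0],[0.003,0,0],[0.003,0,0],[0.003,0,0],[0.003,0,0]]}' 32
python3 - <<'E'
from h import *
rel(*hp(1.383,.4))
E
```

```text
time: 33.58
position: [0.5022, -0.2863, 0.3726]
tool_rot: [0.357, 0.637, 0.538, -0.422]
wrist_force: [0.6, -0.7, 0.3]
gripper_width: 0.0321
slide [51.7 -0.5  0.4] rot [0.0042 0.0013 0.0007]
```

```bash
python3 -m inch '{"slide":[[10,0,0],[22,0,0],[33,0,0],[42,0,0],[48,0,0],[51,0,0],[51,0,0],[51,0,0]],"rotation":[[0,0,0],[0,0,0],[0,0,0],[0,0,0],[0,0,0],[0,0,0],[0,0,0],[0,0,0]]}' 32
python3 -m inch '{"slide":[[0,0,0],[0,0,0],[0,0,0],[0,0,0],[0,0,0],[0,0,0],[0,0,0],[0,0,0]],"rotation":[[0,0,0],[0,0,0],[0,0,0],[0,0,0],[0,0,0],[0,0,0],[0,0,0],[0,0,0]]}' 5
python3 - <<'E'
from h import *
rel(*hp(1.383,.4))
for th,al in((1.3,.4),(1.2,.38),(1.1,.35),(1.,.31),(.9,.27)):
    print(th);rel(*hp(th,al))
E
```

```text
time: 34.25
position: [0.5053, -0.2672, 0.3242]
tool_rot: [0.356, 0.637, 0.538, -0.422]
wrist_force: [0.3, -0.0, 0.9]
gripper_width: 0.0319
time: 34.92
position: [0.5054, -0.2674, 0.3251]
tool_rot: [0.357, 0.637, 0.537, -0.422]
wrist_force: [-0.2, -0.4, 5.6]
gripper_width: 0.0094
slide [ 0.4 -0.5 -0.4] rot [0.003  0.0007 0.0006]
1.3
slide [  8.1  -0.4 -16.6] rot [0.003  0.0007 0.0006]
1.2
slide [ 19.1  -0.4 -34.8] rot [ 0.003  -0.0193  0.0006]
1.1
slide [ 31.8  -0.3 -51.8] rot [ 0.0031 -0.0493  0.0005]
1.0
slide [ 46.2  -0.3 -67.3] rot [ 0.0031 -0.0893  0.0005]
0.9
slide [ 62.1  -0.2 -81.2] rot [ 0.0031 -0.1293  0.0004]
```

Gripped. Lower along the arc, checking the force.

```bash
python3 -m inch '{"slide":[[1.5,0,-3.5],[3.5,0,-8],[6,0,-12.5],[8,0,-16.6],[11,0,-21],[13.5,0,-26],[16.3,0,-30.4],[19.1,0,-34.8],[22.2,0,-39],[25.4,0,-43.3],[28.6,0,-47.5],[31.8,0,-51.8]],"rotation":[[0,0,0],[0,0,0],[0,0,0],[0,0,0],[0,-0.005,0],[0,-0.01,0],[0,-0.015,0],[0,-0.02,0],[0,-0.027,0],[0,-0.034,0],[0,-0.042,0],[0,-0.049,0]]}'
python3 - <<'E'
from h import *
o=ctrl.get_obs();print(o['wrist_force'],o['torque'],o['gripper_width'])
rel(*hp(1.1,.35))
for th,al in((1.,.31),(.9,.27),(.8,.23),(.7,.19),(.6,.15)):
    print(th);rel(*hp(th,al))
E
```

```text
time: 35.92
position: [0.5161, -0.2081, 0.3157]
tool_rot: [0.371, 0.626, 0.528, -0.438]
wrist_force: [3.1, -2.0, 4.3]
gripper_width: 0.0093
[ 3.09896096 -1.99368489  4.27089469] [-0.65727448 -0.31480591 -0.32442864] 0.00934972772574049
slide [-0.3 -0.8  0. ] rot [ 0.0031  0.0011 -0.001 ]
1.0
slide [ 13.3  -0.8 -16.1] rot [ 0.003  -0.0389 -0.0011]
0.9
slide [ 28.5  -0.8 -30.9] rot [ 0.003  -0.0789 -0.0011]
0.8
slide [ 45.1  -0.7 -44. ] rot [ 0.003  -0.1189 -0.0012]
0.7
slide [ 63.   -0.7 -55.4] rot [ 0.003  -0.1589 -0.0013]
0.6
slide [ 81.9  -0.7 -64.9] rot [ 0.003  -0.1989 -0.0013]
```

Low forces, on track. Continue to 0.8.

```bash
python3 -m inch '{"slide":[[3,0,-4],[6.5,0,-8],[10,0,-12],[13.5,0,-16],[17,0,-19.8],[21,0,-23.5],[24.7,0,-27.3],[28.5,0,-30.9],[32.5,0,-34.3],[36.5,0,-37.6],[40.8,0,-40.8],[45,0,-44]],"rotation":[[0,-0.01,0],[0,-0.02,0],[0,-0.03,0],[0,-0.04,0],[0,-0.05,0],[0,-0.06,0],[0,-0.07,0],[0,-0.08,0],[0,-0.09,0],[0,-0.1,0],[0,-0.11,0],[0,-0.12,0]]}'
python3 - <<'E'
from h import *
o=ctrl.get_obs();print(o['wrist_force'],o['torque'],o['gripper_width'])
rel(*hp(.8,.23))
for th,al in((.7,.2),(.6,.17),(.5,.14),(.4,.11),(.3,.08)):
    print(th);rel(*hp(th,al))
E
```

```text
time: 36.92
position: [0.5261, -0.152, 0.2876]
tool_rot: [0.402, 0.599, 0.504, -0.474]
wrist_force: [8.2, -2.4, 1.2]
gripper_width: 0.0098
[ 8.17971114 -2.43294542  1.16470522] [-0.90069494 -1.04575874 -0.40807695] 0.009847416585077972
slide [-0.8 -1.1  0. ] rot [ 0.0031  0.001  -0.0023]
0.7
slide [ 15.6  -1.1 -13.5] rot [ 0.003  -0.029  -0.0023]
0.6
slide [ 33.3  -1.1 -25.4] rot [ 0.003  -0.059  -0.0024]
0.5
slide [ 52.1  -1.1 -35.5] rot [ 0.003  -0.089  -0.0024]
0.4
slide [ 71.9  -1.1 -43.6] rot [ 0.0029 -0.119  -0.0025]
0.3
slide [ 92.4  -1.2 -49.7] rot [ 0.0029 -0.149  -0.0025]
```

```bash
python3 -m inch '{"slide":[[4,0.5,-3.4],[8,0.5,-6.8],[12,1,-10.2],[16,1,-13.5],[20.4,1,-16.5],[24.8,1,-19.5],[29.3,1,-22.5],[33.7,1,-25.4],[38.3,1,-28],[43,1,-30.6],[47.7,1,-33],[52.4,1,-35.5]],"rotation":[[0,-0.007,0],[0,-0.015,0],[0,-0.022,0],[0,-0.03,0],[0,-0.037,0],[0,-0.045,0],[0,-0.052,0],[0,-0.06,0],[0,-0.067,0],[0,-0.075,0],[0,-0.082,0],[0,-0.09,0]]}'
python3 - <<'E'
from h import *
o=ctrl.get_obs();print(o['wrist_force'],o['torque'],o['gripper_width'])
for th,al in((.5,.14),(.4,.11),(.3,.08),(.2,.05),(.1,.03),(0,0)):
    print(th);rel(*hp(th,al))
E
```

```text
time: 37.92
position: [0.5341, -0.1062, 0.2446]
tool_rot: [0.424, 0.577, 0.487, -0.501]
wrist_force: [5.6, -2.5, -1.5]
gripper_width: 0.0095
[ 5.59804421 -2.53704044 -1.53803626] [-0.65457982 -0.74702941 -0.31506974] 0.009537927926696391
0.5
slide [-0.3 -1.2  0.1] rot [ 0.0033  0.0008 -0.0005]
0.4
slide [18.7 -1.1 -9.8] rot [ 0.0033 -0.0292 -0.0005]
0.3
slide [ 38.5  -1.1 -17.7] rot [ 0.0033 -0.0592 -0.0006]
0.2
slide [ 59.1  -1.1 -23.6] rot [ 0.0033 -0.0892 -0.0006]
0.1
slide [ 80.2  -1.1 -27.5] rot [ 0.0033 -0.1092 -0.0007]
0
slide [101.7  -1.1 -29.2] rot [ 0.0033 -0.1392 -0.0007]
```

```bash
python3 -m inch '{"slide":[[5,0,-2.5],[9.5,0,-5],[14,0,-7.5],[18.7,0,-9.8],[23.6,0,-11.8],[28.5,0,-13.8],[33.5,0,-15.8],[38.5,0,-17.7],[43.6,0,-19.2],[48.8,0,-20.7],[54,0,-22.2],[59,0,-23.6]],"rotation":[[0,-0.007,0],[0,-0.015,0],[0,-0.022,0],[0,-0.03,0],[0,-0.037,0],[0,-0.045,0],[0,-0.052,0],[0,-0.06,0],[0,-0.067,0],[0,-0.075,0],[0,-0.082,0],[0,-0.09,0]]}'
python3 - <<'E'
from h import *
o=ctrl.get_obs();print(o['wrist_force'],o['torque'],o['gripper_width'])
for th,al in((.2,.05),(.1,.03),(0.04,0.02),(0,0.0)):
    print(th);rel(*hp(th,al))
E
```

```text
time: 38.92
position: [0.5397, -0.075, 0.1893]
tool_rot: [0.445, 0.554, 0.467, -0.526]
wrist_force: [7.2, -1.6, -0.6]
gripper_width: 0.0098
[ 7.16183879 -1.61728298 -0.59759798] [-0.53844709 -1.03298759 -0.18208357] 0.009771697684992272
0.2
slide [-0.1 -1.4  0.1] rot [ 0.0032  0.0004 -0.0019]
0.1
slide [20.6 -1.4 -5.8] rot [ 0.0031 -0.0196 -0.0019]
0.04
slide [33.3 -1.4 -8.3] rot [ 0.0031 -0.0296 -0.0019]
0
slide [41.8 -1.4 -9.3] rot [ 0.0031 -0.0496 -0.002 ]
```

```bash
python3 -m inch '{"slide":[[5,0,-1.5],[10,0,-3],[15,0,-4.5],[20,0,-5.8],[25,0,-6.9],[29,0,-7.7],[33,0,-8.3],[36,0,-8.7],[38,0,-8.9],[39.5,0,-9.1],[40.5,0,-9.2],[40.5,0,-9.2]],"rotation":[[0,-0.005,0],[0,-0.01,0],[0,-0.015,0],[0,-0.02,0],[0,-0.023,0],[0,-0.026,0],[0,-0.03,0],[0,-0.035,0],[0,-0.04,0],[0,-0.045,0],[0,-0.05,0],[0,-0.05,0]]}'
python3 - <<'E'
from h import *
o=ctrl.get_obs();print(o['wrist_force'],o['torque'],o['gripper_width'])
rel(*hp(0,0))
E
```

```text
time: 39.92
position: [0.5416, -0.0635, 0.1497]
tool_rot: [0.457, 0.541, 0.456, -0.54]
wrist_force: [7.6, 0.5, -0.7]
gripper_width: 0.0097
[ 7.55061458  0.52536952 -0.73766572] [-0.35288607 -1.0416261   0.00463992] 0.009653539727459597
slide [ 1.7 -1.3  0.3] rot [ 0.0042 -0.0004 -0.002 ]
```

Now press gently until the cover meets its seat.

```bash
python3 -m inch '{"slide":[[1,0,0],[2,0,0],[2,0,0]],"rotation":[[0,0,0],[0,0,0],[0,0,0]]}'
python3 -m inch '{"slide":[[1,0,0],[1.5,0,0],[1.5,0,0]],"rotation":[[0,0,0],[0,0,0],[0,0,0]]}'
```

```text
time: 40.17
position: [0.5417, -0.0632, 0.1479]
tool_rot: [0.457, 0.541, 0.456, -0.539]
wrist_force: [6.9, 3.7, 1.0]
gripper_width: 0.0095
time: 40.42
position: [0.5415, -0.0627, 0.146]
tool_rot: [0.456, 0.541, 0.456, -0.539]
wrist_force: [8.0, 3.1, -0.6]
gripper_width: 0.0096
```

```bash
python3 -m inch '{"slide":[[1,0,0],[1.5,0,0],[1.5,0,0]],"rotation":[[0,0,0],[0,0,0],[0,0,0]]}'
python3 -m inch '{"slide":[[1,0,0],[1.5,0,0],[1.5,0,0]],"rotation":[[0,0,0],[0,0,0],[0,0,0]]}'
```

```text
time: 40.67
position: [0.5416, -0.0625, 0.1449]
tool_rot: [0.456, 0.542, 0.457, -0.539]
wrist_force: [6.2, 4.3, 2.4]
gripper_width: 0.0098
time: 40.92
position: [0.5416, -0.0625, 0.1448]
tool_rot: [0.456, 0.541, 0.457, -0.539]
wrist_force: [3.2, 4.6, 8.6]
gripper_width: 0.0097
```

Seated: z has stopped and the force is rising. Release and retreat straight up.

```bash
python3 -m inch '{"slide":[[0.5,0,0],[0.5,0,0],[0.5,0,0],[0.5,0,0]],"rotation":[[0,0,0],[0,0,0],[0,0,0],[0,0,0]]}'
python3 -m inch '{"slide":[[0,0,0],[0,0,0],[0,0,0],[0,0,0],[0,0,0],[-5,0,0],[-20,0,0],[-45,0,0],[-80,0,0],[-115,0,0],[-140,0,0],[-150,0,0]],"rotation":[[0,0,0],[0,0,0],[0,0,0],[0,0,0],[0,0,0],[0,0,0],[0,0,0],[0,0,0],[0,0,0],[0,0,0],[0,0,0],[0,0,0]]}' 36
python3 - <<'E'
from h import *
snap('top','t20');snap('scene','s20')
a=cv2.imread('pics/t20.png')[130:280,140:500];b=cv2.imread('pics/s20.png')[120:300,140:480]
def dr(i,f,u,v,s):
    for P in(W(-.123,.112,.122),W(.123,.112,.122)):
        q=(proj(f,P)-[u,v])*s; cv2.circle(i,tuple(int(x) for x in q),3,(0,255,0),1)
a=cv2.resize(a,None,fx=2,fy=2);dr(a,'t20',140,130,2);b=cv2.resize(b,None,fx=1.66,fy=1.66);dr(b,'s20',140,120,1.66)
m=np.zeros((600,730,3),np.uint8);m[:300,:720]=a;m[300:300+b.shape[0],:b.shape[1]]=b;cv2.imwrite('pics/m20.png',m)
E
```

```text
time: 41.25
position: [0.5416, -0.0626, 0.1448]
tool_rot: [0.456, 0.541, 0.457, -0.539]
wrist_force: [1.3, 5.1, 9.7]
gripper_width: 0.0097
time: 42.25
position: [0.5424, -0.0646, 0.2988]
tool_rot: [0.458, 0.542, 0.454, -0.539]
wrist_force: [0.5, -0.8, -0.4]
gripper_width: 0.036
```

View pics/m20.png

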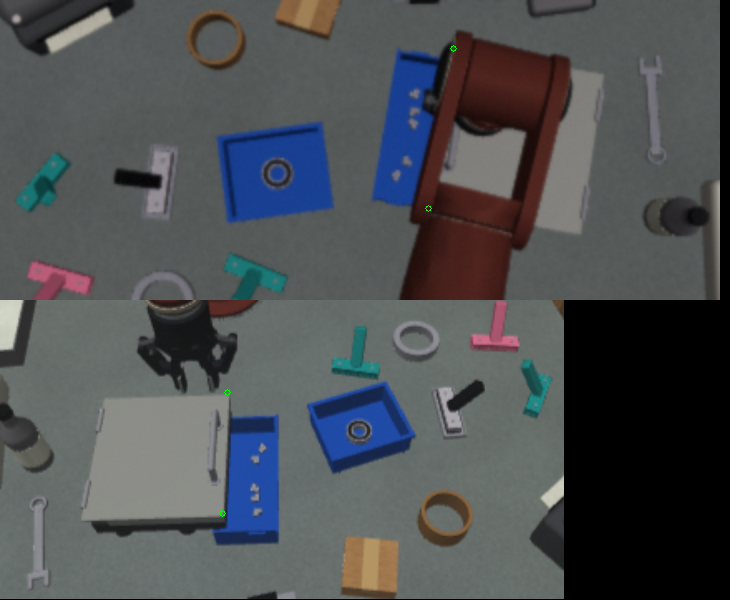

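The last picture shows the cover shut flat at its predicted corners, the bearing flat in the bin, five fragments in the tray and the scraper in its rest. Nothing else looks moved, and the gripper is clear, so I'm handing in.

```bash
python3 -c "
from station import ctrl
print(ctrl.finish_job())"
```

```text
the job is handed in; nothing more can be done
None
```

The job is done and handed in at about 42 s of the 72 s allowed.

- **Bearing:** I lowered it into the blue bin until I felt the floor, then released it.
- **Fragments:** Three sweeps with the scraper put all five into the tray. The fingers never touched them.
- **Scraper:** It is back in its rest, released only after contact was felt.
- **Cover:** I held it by the handle all the way down until it met its seat. The force reached about 10 N there, and I released it after that.

The last pictures show the cover flat at its predicted corners, the bearing lying flat in the bin, five fragments in the tray and the scraper in its rest. The bystanders I could see appeared unmoved; the final crops did not fully show the caliper and hand scanner. The wrist force stayed below 11 N in every reading.

Three readings disagreed with expectations:
- The cover seated with the tool about 3 mm lower than my model predicted, which I put down to how deep I gripped the bar.
- The opening read 2–4 mm under nominal on the round parts, yet the holds were firm.
- The bin measured about 5% larger than its stated size, but its centre agreed in both views.

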